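Roll a sleeve up the loading gutter to the code reader

TASK

The polished sleeve lies at the low end of the sloped blue gutter and belongs at the code reader at the high end. With the fingertips, roll it up the gutter all the way to the aluminium stop in front of the reader, so that the orange spring catch pops up behind it and it cannot roll back, then let go and move clear. Only push it: never straddle, pinch or lift it, don't flick it or let it run back down the gutter, and leave the other parts on the bench where they are.

Things in the scene. Friction and masses are not known exactly. Their poses are not given: they have to be found in the camera images.
- sleeve_center (a point): centre (mid-length, on the axis) of the sleeve to roll: a smooth, lightly oiled, polished aluminium tube, outside diameter 50 mm, length 66 mm, about 0.2 kg, ends closed by red plugs, two thin black O-rings flush with its surface. It lies across the gutter, its y axis along the tube (x and z turn as it rolls). It starts against the low lip, at x = -102, z = 25 mm in the channel's frame.
- channel: blue U-channel of the gutter, fixed on a 360 x 116 mm base plate. Origin: on top of its floor, half-way along and across, 80 mm above the bench. x points straight up the slope (0.16 rad above level), y across, z square to the floor. Inner width 70 mm, walls 14 mm above the floor. At the low end a lip 8 mm high, its face at x = -120 mm; at the high end the stop, its face at x = +120 mm.
- stop_face (a point): middle of the downhill face of the aluminium stop block at the high end, 25 mm above the channel's floor; axes as the channel's. The block is 70 mm wide and 38 mm high; behind it stand a brass sensor barrel and, from 35 mm behind this point on, the code reader on its column, top 195 mm above the bench. The sleeve's centre is 25 mm downhill of this point when it touches the stop.
- catch (a joint): angle (rad) of the orange spring catch, an 18 mm wide tongue in the middle of the floor, hinged on its downhill side. 0 = up: tip 12 mm above the floor, at x = 69 mm of the channel; 0.34 = flush. A sleeve rolling uphill presses it down (under 1 N); it springs up behind the sleeve when the sleeve's centre passes x = 90 mm, leaving it about 5 mm of play against the stop.
- bare_sleeve: bystander: an open aluminium tube standing on end, diameter 50 mm, height 66 mm; origin at the centre of its underside
- trumpet: bystander: a bright flared intake trumpet standing mouth up, 82 mm across the mouth, 68 mm high; origin at the centre of its underside
- grease_jar: bystander: an amber jar with a black lid, diameter 52 mm, height 55 mm; origin at the centre of its underside
Mind the look-alikes: they are no part of the job. Leave any brown look-alike of the part that bears sleeve_center alone.

How it is judged:
By the outcome, as a careful person would: the job done as asked, in the order asked, and still so for the second after the job is handed in, with the robot touching nothing.
It also fails if it takes over 40 s, if anything falls off the work surface, if the arm or the gripper's body presses on something with over 40 N, if the wrist force passes 120 N, or if a joint passes its speed limit or range.

ROBOT

A 6-joint arm with a two-finger parallel gripper is mounted at the origin on the work surface. World frame = base frame: x ahead of the robot, y to its left, z up, the work surface at z = 0. Lengths are in m, angles in rad, forces in N, time in s.
With the tool pointing down it reaches from about 0.325 to 0.775 m from the base axis. Payload 5.5 kg.
Tool frame: the origin (TCP) lies between the finger pads; the fingertips stand 14 mm ahead of it and the grasp point (between the pads) lies 5 mm behind it; z points along the fingers, y is the direction in which the jaws open and shut (so a half turn about z gives the same grasp; the last joint's range is limited). The gripper opens to 85 mm and grips with 20 to 120 N. Pads are 22 mm wide; open, the fingers measure 114 mm over their backs; the gripper's body (76 mm by 85 mm) begins 54 mm behind the grasp point. The pads swing forward as they close: fully open they stand 13 mm farther back than shut.
Start: joints at [-1.317, 0.091, 1.231, -0, 1.82, -0.057], TCP at [0.183, -0.571, 0.245] pointing down, gripper open.
Joint ranges: [-2.87, 2.87], [-0.86, 2.18], [0.17, 2.46], [-1.51, 4.65], [0.06, 2.69], [-2.65, 2.65]. Speed limits (rad/s): [2.57, 2.57, 3.01, 3.14, 3.14, 3.14].

INTERFACE

Orientations are given as a unit quaternion [x, y, z, w].
In Python, from bench import bot gives the robot as it stands. The module is installed in compiled form; this text tells all that it offers.
- The arm moves only by the tool jog_arm, never from a script. Its argument "increments" is a list of rows, each a list of 4 numbers: the shift along the tool's x, y, z in m, then the turn about the tool's z in degrees. In form: [[x, y, z, turn], ...]. A call has 1 to 8 rows; each row is the pose to reach, as a shift and turn from the pose measured when the call began, along the tool's axes at that moment; what a row does not reach only later rows make up. A row lasts 1/10 s, in which the tool goes at most 50 mm and 8.59 degrees, less where a joint would pass 70% of its speed; a pose out of reach is approached as far as the arm can. A call with a gripper value outside its range is refused whole. "fingers" is the closure in counts, from 0 (fully open) to 255 (shut), set as the call begins (left out, the last holds). The fingers move at their own pace and stop on an object; "squeeze" is the grip in N (left out, the last holds). Time passes only in rows, so rows that repeat a pose let the fingers close. It gives the time, the measured TCP pose, the force and the opening at its end, in the units of the state.
- bot.sense(): the state, without advancing time (a new reading comes with each control period).
- bot.capture(name): name is "scene" or "top" or "wrist"; returns a dict with "pixels" (384x512x3 uint8, blue, green, red), "fovy" (degrees; the focal length in pixels is half the picture's height over the tangent of half this angle, whatever the lens; pixels are square), "cx", "cy" (the principal point, pixels), "R" (3x3) and "t" (3): a world point X has camera coordinates R X + t; the wrist camera has in their place "hand_eye" (4x4, takes a point from camera to tool coordinates, whose origin is the TCP and whose axes are the flange's). Camera axes: x right, y down, z forward; pixel columns grow to the right and rows downward; lengths in m; the calibration is good to about 2 mm. A picture is of the moment at which its call begins: read the wrist's pose just before it. There is no depth.
- bot.sign_off(): hands the job in, once; it reports no verdict.
The state is a dict: "clock": time; "joint_pos": joint angles; "joint_velocities": joint speeds; "joint_efforts": joint torques, N m; "position": TCP position; "tcp_rot": TCP orientation; "contact_force": force on the tool from outside, world axes, zero at the start; "torque": the same for the moment, N m; "gripper_width": opening from 0.0 (shut) to 1.0 (fully open).
Only numpy, scipy, OpenCV 4.12 (cv2) and the standard library are available. Lean on these libraries where they do the work, as an engineer would, in place of code of your own. Each camera call takes 0.05 s, during which the arm holds its last target.

## Working session

There is one attempt and no reset: what is moved stays moved. The work goes in short steps, Python scripts to look and compute and a tool call to move; the robot and the scene stay as the last step left them, time stands still between calls to the robot, and variables do not carry over. Pictures are saved under pics/ and viewed, and the job is handed in when it is done.

Besides the shell and the picture viewer there is one more tool, called after "Call:" as name(argument=value, ...), one argument or row to a line, values as JSON. jog_arm: Moves the arm, as the interface text tells. Its arguments: {"type":"object","properties":{"increments":{"type":"array"},"fingers":{"type":"number"},"squeeze":{"type":"number"}},"required":["increments"]}

```bash
mkdir -p pics; cat > h.py <<'E'
import numpy as np, cv2
from bench import bot
def cap(name,fn=None):
    s=bot.sense(); c=bot.capture(name); c['s']=s
    if fn: cv2.imwrite('pics/'+fn,c['pixels'])
    return c
def K(c):
    h=c['pixels'].shape[0]; f=h/2/np.tan(np.radians(c['fovy'])/2)
    return f
E
python3 - <<'E'
from h import *
for n in('scene','top','wrist'):
    c=cap(n,n+'0.png'); print(n,c['fovy'],c['cx'],c['cy'],c.get('R'),c.get('t'),c.get('hand_eye'))
print(bot.sense())
E
```

```text
scene 46.66967061336045 259.2843959280008 188.11661295896323 [[ 0.7014673   0.71240455  0.0205763 ]
 [ 0.49502358 -0.46624708 -0.73318846]
 [-0.51273316  0.52449348 -0.67971413]] [-0.37947128 -0.26366477  1.50947738] None
top 43.563195419436326 260.0562490271681 201.17368333896874 [[ 0.01839754 -0.99963848  0.0196073 ]
 [-0.98701343 -0.02128821 -0.1592209 ]
 [ 0.15958074 -0.01642339 -0.98704826]] [-0.11524567  0.6205732   1.17922261] None
wrist 64.34828672357312 257.5483797909948 187.39116802378788 None None [[ 5.67338638e-04 -9.60150226e-01 -2.79483848e-01  7.13039449e-02]
 [ 9.99999750e-01  6.62916862e-04 -2.47460735e-04  5.36773472e-04]
 [ 4.22874036e-04 -2.79483638e-01  9.60150362e-01 -1.29009017e-01]
 [ 0.00000000e+00  0.00000000e+00  0.00000000e+00  1.00000000e+00]]
{'clock': 0.15, 'joint_pos': array([-1.31667977e+00,  9.17502563e-02,  1.23162600e+00,  2.34888324e-05,
        1.81978790e+00, -5.67101080e-02]), 'joint_velocities': array([ 0.00105814, -0.00275584, -0.00359496, -0.00177553, -0.0011216 ,
        0.00098439]), 'joint_efforts': array([ 9.12794821e-04, -4.59370422e+01, -4.18527889e+01, -1.54751450e-05,
        9.51416907e-03, -4.87560260e-05]), 'position': array([ 0.18346002, -0.5710675 ,  0.24436261]), 'tcp_rot': array([ 9.87946885e-01,  1.54791264e-01, -6.61013851e-05, -7.83050394e-04]), 'contact_force': array([-0.24509308,  0.08831861, -0.04076136]), 'torque': array([ 0.04527956, -0.04020614, -0.01707598]), 'gripper_width': 0.998569178322799}
```

View pics/scene0.png

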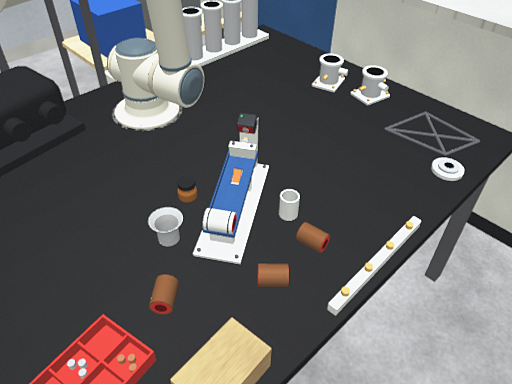

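View pics/top0.png

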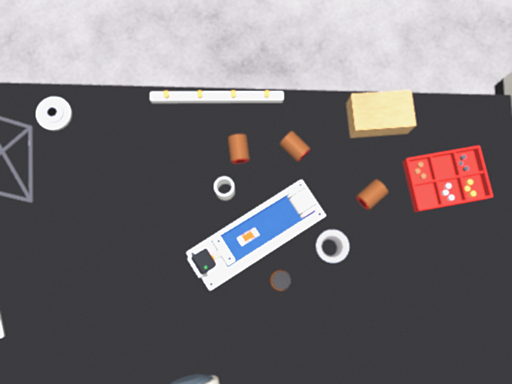

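View pics/wrist0.png

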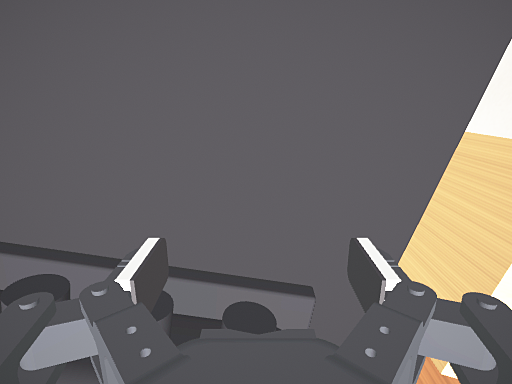

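Candidates for the sleeve: the white/silver tube lying in the gutter at scene (221,221) / top (302,205); the brown look-alikes at scene (164,293), (273,274), (313,237); and the upright bare tube at (289,204). I choose the one in the gutter. Next I check it in a close crop.

```bash
python3 - <<'E'
import cv2
a=cv2.imread('pics/scene0.png')[105:265,160:310]; b=cv2.imread('pics/top0.png')[170:300,175:335]
cv2.imwrite('pics/c1.png',cv2.resize(a,(750,800)[:2] if 0 else (560,597),interpolation=cv2.INTER_CUBIC))
cv2.imwrite('pics/c2.png',cv2.resize(b,(720,585),interpolation=cv2.INTER_CUBIC))
E
```

```text
(no output)
```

View pics/c1.png

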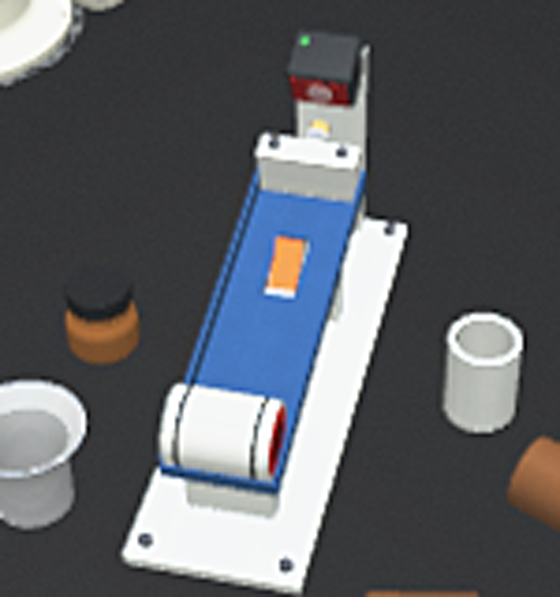

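View pics/c2.png

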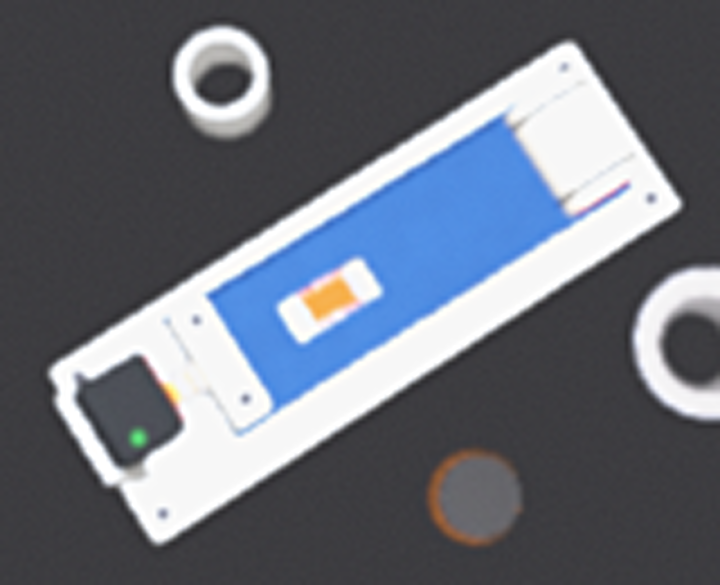

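```bash
cat >> h.py <<'E'
def ray(c,px):
    f=K(c); d=np.array([(px[0]-c['cx'])/f,(px[1]-c['cy'])/f,1.]); R=c['R']; o=-R.T@c['t']; return o,R.T@d
def onz(c,px,z):
    o,d=ray(c,px); return o+d*(z-o[2])/d[2]
def proj(c,X):
    p=c['R']@X+c['t']; f=K(c); return np.array([c['cx'],c['cy']])+f*p[:2]/p[2]
def tri(c1,p1,c2,p2):
    o,d=ray(c1,p1);q,e=ray(c2,p2); s=np.linalg.lstsq(np.c_[d,-e],q-o,rcond=None)[0]
    a=o+s[0]*d;b=q+s[1]*e; return (a+b)/2,np.linalg.norm(a-b)
def chan(x0,y0,yaw):
    cy,sy=np.cos(yaw),np.sin(yaw);c,s=np.cos(.16),np.sin(.16)
    return np.c_[[c*cy,c*sy,s],[-sy,cy,0],[-s*cy,-s*sy,c]],np.array([x0,y0,.08])
E
python3 - <<'E'
from h import *
t=cap('top');s=cap('scene')
T=lambda u,v:(175+(u+.5)/4.5-.5,170+(v+.5)/4.5-.5)
S=lambda u,v:(160+(u+.5)/3.733-.5,105+(v+.5)/3.733-.5)
C=[onz(t,T(*p),.01) for p in((572,42),(683,206),(160,545))]
print(np.array(C),np.linalg.norm(C[0]-C[1]),np.linalg.norm(C[1]-C[2]))
C2=[onz(s,S(*p),.01) for p in((300,585),(124,555),(407,225))]
print(np.array(C2))
# minAreaRect of white+all non-dark plate blob in top
g=t['pixels'].max(2)>110
n,l,st,ce=cv2.connectedComponentsWithStats(g.astype(np.uint8)); k=l[230,270]
bl=l==k; print(st[k])
hsv=cv2.cvtColor(t['pixels'],cv2.COLOR_BGR2HSV)
m=((hsv[...,0]>100)&(hsv[...,0]<125)&(hsv[...,1]>130)&bl).astype(np.uint8)
print(cv2.minAreaRect(np.argwhere(m)[:,::-1].astype(np.float32)))
hs=cv2.cvtColor(s['pixels'],cv2.COLOR_BGR2HSV)
def bc(h,im,box):
    o=((h[...,0]>5)&(h[...,0]<22)&(h[...,1]>120)&(h[...,2]>200)).astype(np.uint8)
    z=np.zeros_like(o); x,y,X,Y=box; z[y:Y,x:X]=o[y:Y,x:X]
    return np.argwhere(z)[:,::-1].mean(0)
a=bc(hsv,0,(235,225,262,245)); b=bc(hs,0,(225,165,250,190)); print('catch',a,b,tri(t,a,s,b))
# candidate chan from plate
d=C[1]-C[2]; yaw=np.arctan2(-d[1],-d[0]); cen=(C[0]+C[2])/2
print('yaw',yaw,cen)
R,o=chan(cen[0],cen[1],yaw)
for nm,X in dict(sleeveL=(-102,33,25),sleeveR=(-102,-33,25),stopTL=(120,35,38),stopTR=(120,-35,38),stopBL=(120,35,0),lipL=(-120,35,8),lipR=(-120,-35,8),tip=(69,0,12)).items():
    X=R@(np.array(X)/1000)+o; a=proj(t,X);b=proj(s,X)
    print(nm,X.round(4),'topcrop',((a-[175,170])*4.5).round(0),'scenecrop',((b-[160,105])*3.733).round(0))
E
```

```text
[[ 0.69188501 -0.21367955  0.01      ]
 [ 0.59511592 -0.27938054  0.01      ]
 [ 0.39407658  0.02011978  0.01      ]] 0.11696528112465808 0.3607176917570653
[[ 0.69211769 -0.21216559  0.01      ]
 [ 0.59792619 -0.27658617  0.01      ]
 [ 0.49210039  0.086143    0.01      ]]
[ 186  179  141  112 6223]
((261.2634582519531, 227.6320343017578), (29.3414306640625, 76.84164428710938), 58.626991271972656)
catch [247.78846154 235.82692308] [236.27956989 175.1827957 ] (array([ 0.52974564, -0.07386598,  0.09014643]), np.float64(0.0003469216589311432))
yaw 2.1619647239215123 [ 0.5429808  -0.09677989  0.01      ]
sleeveL [ 0.5739 -0.2021  0.0884] topcrop [563. 221.] scenecrop [182. 389.]
sleeveR [ 0.6287 -0.1653  0.0884] topcrop [497. 121.] scenecrop [284. 406.]
stopTL [ 0.4513 -0.023   0.1366] topcrop [225. 438.] scenecrop [262. 127.]
stopTR [0.5094 0.0161 0.1366] topcrop [154. 324.] scenecrop [359. 140.]
stopBL [ 0.4479 -0.0179  0.0991] topcrop [219. 446.] scenecrop [266. 164.]
lipL [ 0.5807 -0.2157  0.0688] topcrop [584. 214.] scenecrop [174. 427.]
lipR [ 0.6388 -0.1767  0.0688] topcrop [515. 110.] scenecrop [282. 445.]
tip [ 0.5061 -0.0418  0.1028] topcrop [267. 337.] scenecrop [296. 211.]
```

```bash
cat > fit.py <<'E'
from h import *
from scipy.optimize import least_squares
t=cap('top');s=cap('scene')
T=lambda u,v:np.array((175+(u+.5)/4.5-.5,170+(v+.5)/4.5-.5))
S=lambda u,v:np.array((160+(u+.5)/3.733-.5,105+(v+.5)/3.733-.5))
obs=[(s,S(277,438),(-102,-33,25)),(s,S(259,161),(120,35,38)),(s,S(357,168),(120,-35,38)),
(t,T(207,295),(120,-35,38)),(t,T(272,411),(120,35,38)),(s,S(293,297) if 0 else S(161,474),(-120,37,0)),(t,T(568,216),(-77,35,14))]
f=lambda p:np.r_[sum([list(proj(c,(lambda R,o:R@(np.array(X)/1000)+o)(*chan(*p)))-q) for c,q,X in obs[:5]],[])]
r=least_squares(f,[.55,-.11,2.16],x_scale=[.1,.1,.1]); print(r.x,f(r.x).round(1))
R,o=chan(*r.x)
im=[(t,'top'),(s,'scene')]
for c,n in im:
    I=cv2.resize(c['pixels'],None,fx=4,fy=4,interpolation=cv2.INTER_CUBIC)
    def L(pts,col=(0,255,0)):
        P=[((proj(c,R@(np.array(X)/1000)+o)+.5)*4).astype(int) for X in pts]
        cv2.polylines(I,[np.array(P)],True,col,1)
    L([(120,35,0),(120,-35,0),(120,-35,38),(120,35,38)]); L([(-120,35,0),(-120,-35,0),(-120,-35,8),(-120,35,8)],(0,0,255))
    for y in(-33,33): L([(-102+25*np.cos(a),y,25+25*np.sin(a)) for a in np.linspace(0,6.28,24)],(255,0,255))
    L([(69,9,12),(69,-9,12),(34,-9,0),(34,9,0)],(0,255,255))
    x,y=(700,680) if n=='top' else (660,420)
    cv2.imwrite(f'pics/fit_{n}.png',I[y:y+590,x:x+640])
E
python3 fit.py
```

```text
[ 0.56083247 -0.12032502  2.16233809] [-0.2  0.9 -0.9 -2.1 -0.7 -0.2 -1.2 -0.5  0.4 -1.1]
```

```bash
python3 -c "
import cv2;a=cv2.imread('pics/fit_top.png');b=cv2.imread('pics/fit_scene.png');cv2.imwrite('pics/ff.png',cv2.resize(cv2.hconcat([a,b[:, :500]]),(800,415)))"
```

```text
(no output)
```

View pics/fit_top.png

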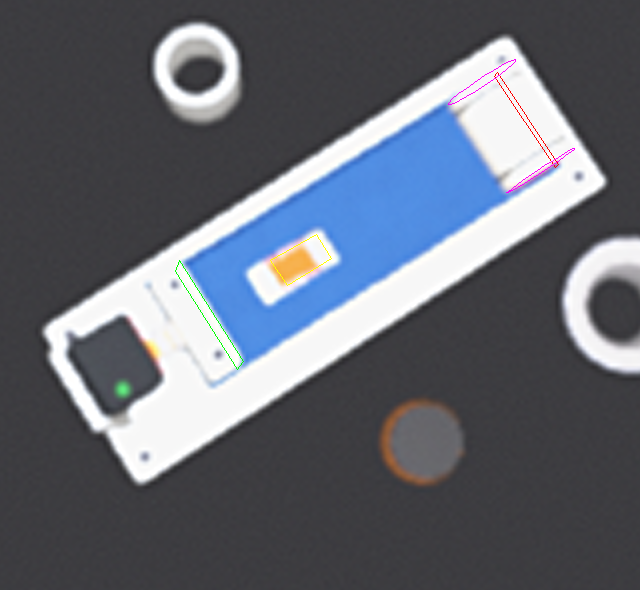

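View pics/fit_scene.png

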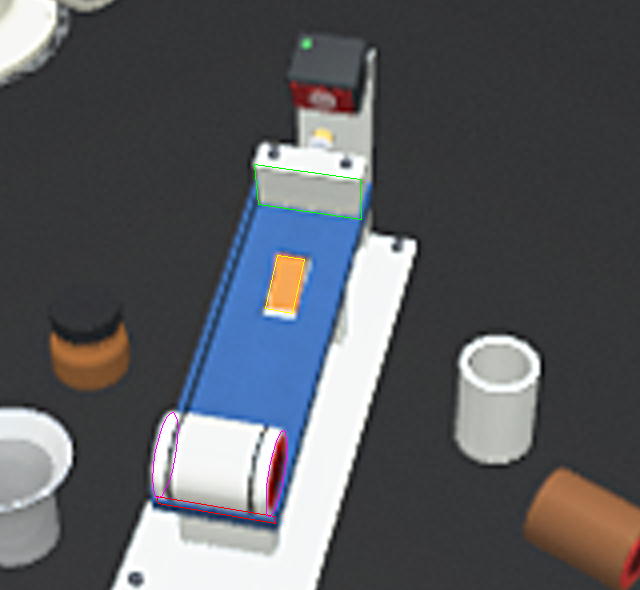

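```bash
cat >> h.py <<'E'
from scipy.spatial.transform import Rotation as Ro
CH=chan(.5608,-.1203,2.1623)
U=np.array([np.cos(2.1623),np.sin(2.1623),0]); V=np.array([-U[1],U[0],0])
def cen(x): return CH[0]@np.array([x,0,.025])+CH[1]
def move(target,psi=2.1623):
    s=bot.sense(); R=Ro.from_quat(s['tcp_rot']).as_matrix()
    d=R.T@(np.array(target)-s['position']); cur=np.arctan2(R[1,0],R[0,0])
    print('shift',d.round(4),'turn',-np.degrees((psi-cur+np.pi)%(2*np.pi)-np.pi).round(2),'clock',s['clock'],'F',s['contact_force'].round(2),'pos',s['position'].round(4),'w',round(s['gripper_width'],3))
    p=s['position']-CH[1]; print('TCP along-U',(p@U).round(4),'across',(p@V).round(4),'tip z',s['position'][2]-.014,'tilt',R[:,2].round(4))
E
python3 - <<'E'
from h import *
c=cen(-.102); print(c,cen(.095))
g=c-U*.065; g[2]=.245; print(g); move(g)
E
```

```text
[ 0.61917068 -0.20719531  0.08843023] [ 0.51072461 -0.04575372  0.11981591]
[ 0.65541532 -0.26115202  0.245     ]
shift [ 5.442e-01 -1.509e-01  1.000e-04] turn -106.09 clock 0.35 F [-0.11 -0.39  1.05] pos [ 0.1835 -0.5712  0.245 ] w 1.002
TCP along-U -0.1639 across 0.5647 tip z 0.23104426895399965 tilt [-1.e-04  4.e-04 -1.e+00]
```

Call:
jog_arm(
  increments=[
    [0.02, -0.005, 0, -4],
    [0.06, -0.017, 0, -12],
    [0.1, -0.028, 0, -20],
    [0.14, -0.039, 0, -28],
    [0.18, -0.05, 0, -36],
    [0.22, -0.061, 0, -44],
    [0.26, -0.072, 0, -52],
    [0.3, -0.083, 0, -60],
  ],
  fingers=255,
  squeeze=20,
)

```text
clock: 1.15
position: [0.445, -0.3993, 0.2452]
tcp_rot: [0.776, 0.63, 0.0, -0.0]
contact_force: [-0.2, -0.3, -0.2]
gripper_width: 0.001
```

```bash
python3 - <<'E'
from h import *
move([0.6554,-0.2612,.245])
E
```

```text
shift [0.1784 0.1775 0.0002] turn -45.76 clock 1.15 F [-0.21 -0.25 -0.18] pos [ 0.445  -0.3993  0.2452] w 0.001
TCP along-U -0.167 across 0.2517 tip z 0.23120010190450174 tilt [ 1.e-04  2.e-04 -1.e+00]
```

Call:
jog_arm(
  increments=[
    [0.028, 0.028, 0, -7.5],
    [0.056, 0.056, 0, -15],
    [0.085, 0.085, 0, -23],
    [0.115, 0.115, 0, -31],
    [0.145, 0.145, 0, -39],
    [0.17, 0.17, 0, -44],
    [0.178, 0.1775, 0, -45.8],
    [0.178, 0.1775, 0, -45.8],
  ],
)

```text
clock: 1.95
position: [0.6562, -0.2604, 0.2442]
tcp_rot: [0.469, 0.883, 0.0, -0.001]
contact_force: [-0.4, -0.9, 0.6]
gripper_width: -0.001
```

```bash
python3 - <<'E'
from h import *
c=cen(-.102); g=c-U*.05; g[2]=c[2]-.008+.014; print(g)
move(g)
cap('wrist','w1.png'); cap('scene','s1.png')
I=cv2.imread('pics/s1.png')[80:280,130:330]; cv2.imwrite('pics/s1c.png',cv2.resize(I,(600,600)))
E
```

```text
[ 0.64705117 -0.24870047  0.09443023]
shift [ 0.0146 -0.0009  0.1498] turn 0.16 clock 1.95 F [-0.41 -0.89  0.62] pos [ 0.6562 -0.2604  0.2442] w -0.001
TCP along-U -0.1695 across -0.0011 tip z 0.2302350295251365 tilt [-1.1e-03  6.0e-04 -1.0e+00]
```

View pics/w1.png

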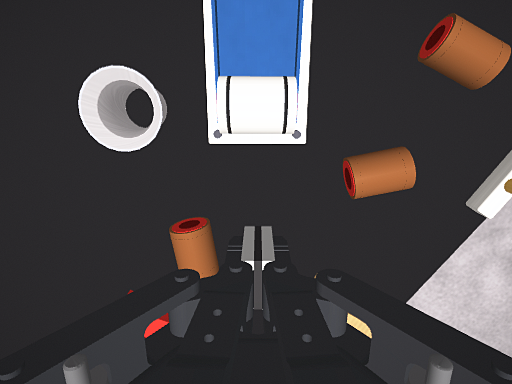

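View pics/s1c.png

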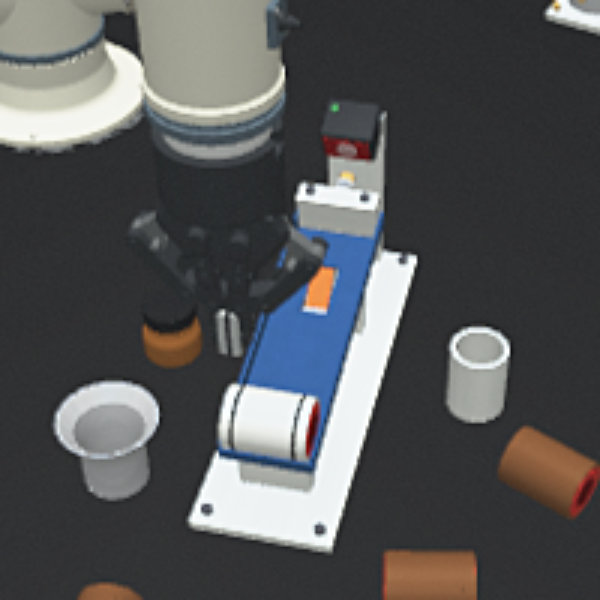

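The wrist view shows the sleeve at (258,104), in line with the closed fingertips at (258,240), so alignment across the gutter is good. Next I descend behind the sleeve.

Call:
jog_arm(
  increments=[
    [0, -0.001, 0.015, 0],
    [0, -0.001, 0.045, 0],
    [0, -0.001, 0.075, 0],
    [0, -0.001, 0.105, 0],
    [0, -0.001, 0.13, 0],
    [0, -0.001, 0.145, 0],
    [0, -0.001, 0.15, 0],
    [0, -0.001, 0.15, 0],
  ],
)

```text
clock: 2.85
position: [0.6532, -0.2637, 0.0955]
tcp_rot: [0.471, 0.882, -0.0, -0.0]
contact_force: [0.0, -0.4, 0.3]
gripper_width: 0.001
```

```bash
python3 - <<'E'
from h import *
c=cen(-.102); g=c-U*.036; g[2]=c[2]-.008+.014; print(g)
move(g)
cap('wrist','w2.png'); S=cap('scene','s2.png')
I=S['pixels'][130:280,150:300]; cv2.imwrite('pics/s2c.png',cv2.resize(I,(600,600)))
E
```

```text
[ 0.63924463 -0.23707903  0.09443023]
shift [0.0299 0.0032 0.001 ] turn -0.15 clock 2.85 F [ 0.02 -0.44  0.31] pos [ 0.6532 -0.2637  0.0955] w 0.001
TCP along-U -0.1705 across 0.0033 tip z 0.08145029828057375 tilt [-7.e-04 -4.e-04 -1.e+00]
```

View pics/w2.png

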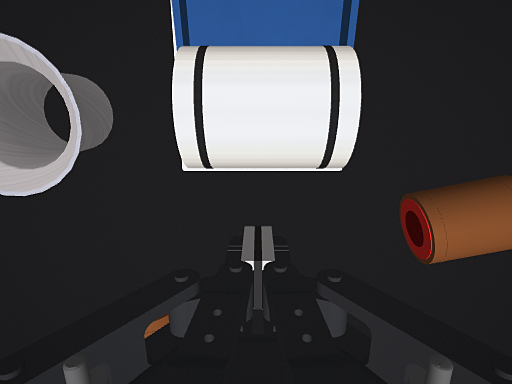

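View pics/s2c.png

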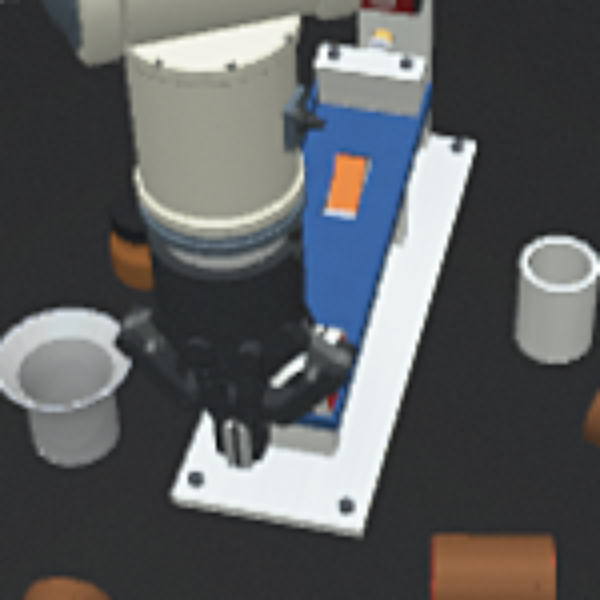

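Call:
jog_arm(
  increments=[
    [0.004, 0.001, 0.0, 0],
    [0.009, 0.002, 0.001, 0],
    [0.014, 0.003, 0.001, 0],
    [0.018, 0.003, 0.001, 0],
    [0.021, 0.003, 0.001, 0],
    [0.024, 0.003, 0.001, 0],
    [0.026, 0.003, 0.001, 0],
  ],
)

```text
clock: 3.65
position: [0.6421, -0.2401, 0.0963]
tcp_rot: [0.471, 0.882, -0.0, 0.001]
contact_force: [0.1, 0.1, -0.0]
gripper_width: 0.003
```

```bash
python3 - <<'E'
from h import *
c=cen(-.102); g=c-U*.036; g[2]=c[2]-.008+.014
move(g)
cap('wrist','w3.png'); S=cap('scene','s3.png')
I=S['pixels'][130:280,150:300]; cv2.imwrite('pics/s3c.png',cv2.resize(I,(600,600)))
E
```

```text
shift [ 0.0041 -0.0007  0.0018] turn -0.1 clock 3.65 F [ 0.1   0.09 -0.02] pos [ 0.6421 -0.2401  0.0963] w 0.003
TCP along-U -0.1448 across -0.0007 tip z 0.08227329252768188 tilt [ 0.002  -0.0015 -1.    ]
```

View pics/w3.png

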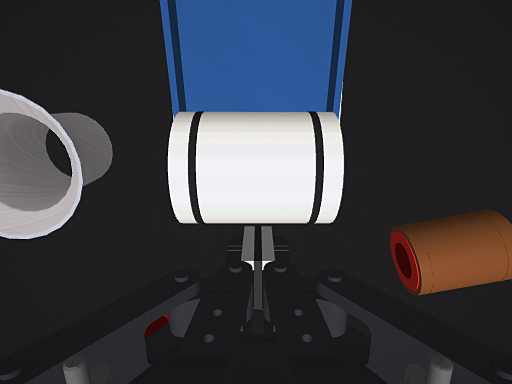

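View pics/s3c.png

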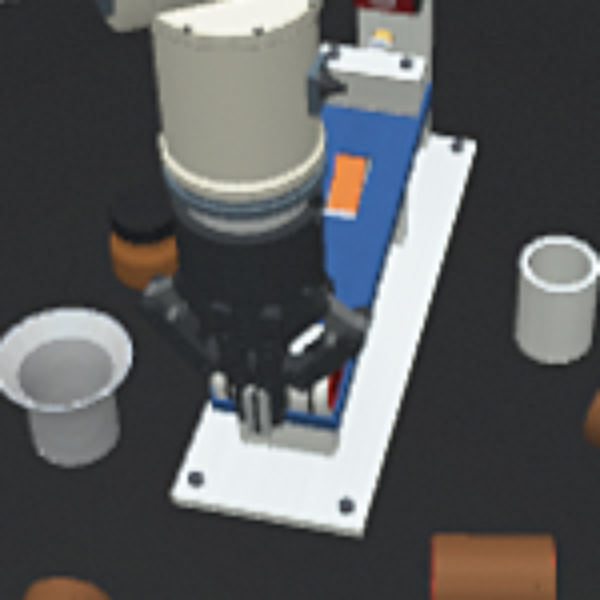

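Call:
jog_arm(
  increments=[
    [0.002, -0.0003, 0.0005, 0],
    [0.004, -0.0006, 0.001, 0],
    [0.007, -0.0007, 0.0005, 0],
    [0.011, -0.0007, 0.0, 0],
    [0.015, -0.0007, -0.0005, 0],
    [0.02, -0.0007, -0.0015, 0],
    [0.025, -0.0007, -0.0024, 0],
    [0.03, -0.0007, -0.0032, 0],
  ],
)

```text
clock: 4.55
position: [0.6247, -0.2152, 0.0996]
tcp_rot: [0.471, 0.882, -0.0, 0.001]
contact_force: [0.9, 0.0, 0.2]
gripper_width: -0.001
```

```bash
cat >> h.py <<'E'
def st(n):
    s=bot.sense(); a=(s['position']-CH[1])@U+.036+.004
    # sleeve centre in channel x if in contact
    x=(a)/np.cos(.16); print('sleeve x',x.round(4),'tip below centre',(cen(x)[2]-s['position'][2]+.014).round(4))
    e=cen(.095)-U*.036; e[2]=e[2]-.007+.014; move(e)
    cap('wrist',n)
E
python3 - <<'E'
from h import *
st('w4.png')
E
```

```text
sleeve x -0.0754 tip below centre 0.007
shift [ 0.1681 -0.0003 -0.0276] turn -0.09 clock 4.55 F [0.86 0.   0.17] pos [ 0.6247 -0.2152  0.0996] w -0.001
TCP along-U -0.1144 across -0.0001 tip z 0.08562600945459775 tilt [ 0.0022 -0.0016 -1.    ]
```

View pics/w4.png

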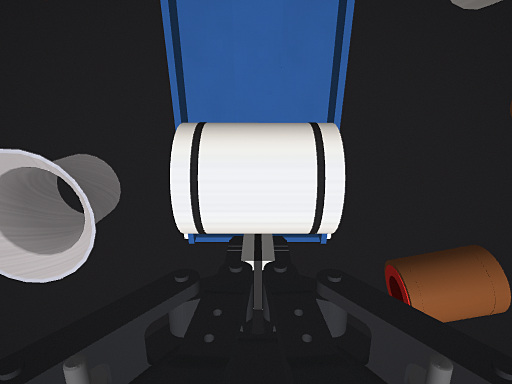

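Call:
jog_arm(
  increments=[
    [0.003, 0, -0.0005, 0],
    [0.008, 0, -0.0013, 0],
    [0.013, 0, -0.0021, 0],
    [0.018, 0, -0.0029, 0],
    [0.023, 0, -0.0037, 0],
    [0.028, 0, -0.0045, 0],
    [0.033, 0, -0.0053, 0],
    [0.037, 0, -0.006, 0],
  ],
)

```text
clock: 5.4
position: [0.6036, -0.1833, 0.1058]
tcp_rot: [0.471, 0.882, 0.0, 0.001]
contact_force: [1.0, -1.4, 0.7]
gripper_width: 0.005
```

```bash
python3 - <<'E'
from h import *
st('w5.png')
E
```

```text
sleeve x -0.0366 tip below centre 0.007
shift [ 0.1299 -0.0005 -0.0212] turn -0.06 clock 5.4 F [ 0.98 -1.36  0.69] pos [ 0.6036 -0.1833  0.1058] w 0.005
TCP along-U -0.0762 across -0.0004 tip z 0.09182375052005876 tilt [ 1.9e-03 -9.0e-04 -1.0e+00]
```

View pics/w5.png

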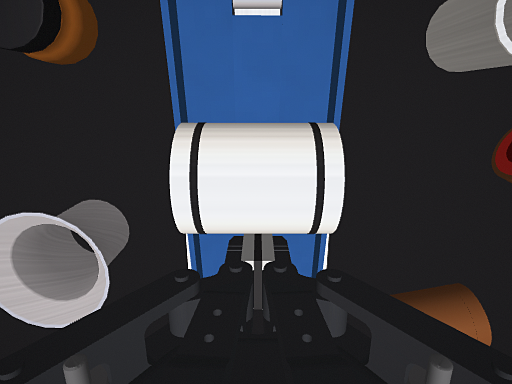

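The sleeve stays against the fingertips, bottom edge at row 235, square to the gutter, and the catch comes in view at (257,8). I continue.

Call:
jog_arm(
  increments=[
    [0.003, 0, -0.0005, 0],
    [0.008, 0, -0.0013, 0],
    [0.013, 0, -0.0021, 0],
    [0.018, 0, -0.0029, 0],
    [0.023, 0, -0.0037, 0],
    [0.028, 0, -0.0045, 0],
    [0.033, 0, -0.0053, 0],
    [0.037, 0, -0.006, 0],
  ],
)

```text
clock: 6.25
position: [0.5826, -0.1517, 0.112]
tcp_rot: [0.471, 0.882, 0.0, 0.001]
contact_force: [0.6, 0.2, 0.6]
gripper_width: -0.003
```

```bash
python3 - <<'E'
from h import *
st('w6.png')
E
```

```text
sleeve x 0.0018 tip below centre 0.007
shift [ 0.092  -0.0006 -0.015 ] turn -0.03 clock 6.25 F [0.58 0.17 0.56] pos [ 0.5826 -0.1517  0.112 ] w -0.003
TCP along-U -0.0382 across -0.0006 tip z 0.09798118590568244 tilt [ 1.7e-03 -4.0e-04 -1.0e+00]
```

View pics/w6.png

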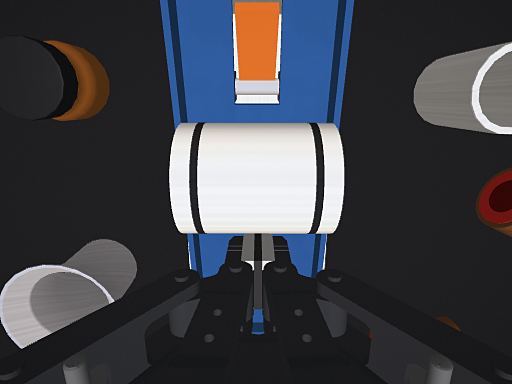

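Call:
jog_arm(
  increments=[
    [0.003, 0, -0.0005, 0],
    [0.007, 0, -0.0011, 0],
    [0.012, 0, -0.0019, 0],
    [0.017, 0, -0.0027, 0],
    [0.022, 0, -0.0035, 0],
    [0.027, 0, -0.0043, 0],
    [0.032, 0, -0.0052, 0],
    [0.036, 0, -0.0058, 0],
  ],
)

```text
clock: 7.1
position: [0.5621, -0.1209, 0.118]
tcp_rot: [0.47, 0.882, 0.0, 0.001]
contact_force: [0.5, -1.5, -0.0]
gripper_width: -0.001
```

```bash
python3 - <<'E'
from h import *
st('w7.png')
E
```

```text
sleeve x 0.0393 tip below centre 0.0069
shift [ 0.055  -0.0007 -0.0088] turn -0.0 clock 7.1 F [ 0.53 -1.45 -0.02] pos [ 0.5621 -0.1209  0.118 ] w -0.001
TCP along-U -0.0012 across -0.0007 tip z 0.1040204818492453 tilt [ 0.0016  0.     -1.    ]
```

View pics/w7.png

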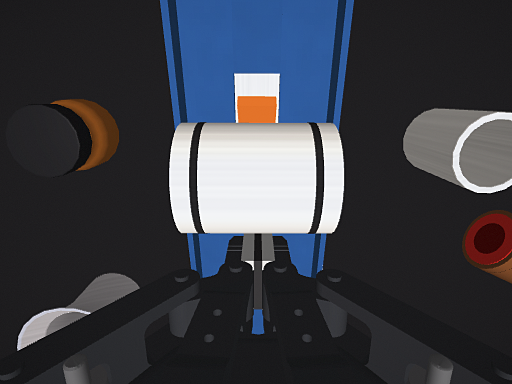

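Call:
jog_arm(
  increments=[
    [0.003, 0, -0.0005, 0],
    [0.007, 0, -0.0011, 0],
    [0.011, 0, -0.0018, 0],
    [0.016, 0, -0.0026, 0],
    [0.021, 0, -0.0034, 0],
    [0.026, 0, -0.0042, 0],
    [0.031, 0, -0.005, 0],
    [0.035, 0, -0.0056, 0],
  ],
)

```text
clock: 7.95
position: [0.542, -0.0909, 0.1237]
tcp_rot: [0.47, 0.883, 0.001, 0.0]
contact_force: [1.1, -0.4, 0.9]
gripper_width: 0.005
```

```bash
python3 - <<'E'
from h import *
st('w8.png')
E
```

```text
sleeve x 0.0758 tip below centre 0.0071
shift [ 0.0189 -0.0008 -0.0031] turn 0.02 clock 7.95 F [ 1.05 -0.39  0.91] pos [ 0.542  -0.0909  0.1237] w 0.005
TCP along-U 0.0349 across -0.0008 tip z 0.10970526608213531 tilt [ 1.2e-03  7.0e-04 -1.0e+00]
```

View pics/w8.png

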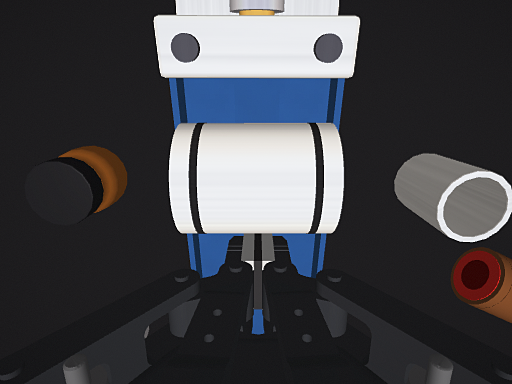

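Call:
jog_arm(
  increments=[
    [0.002, -0.0003, -0.0003, 0],
    [0.0045, -0.0005, -0.0007, 0],
    [0.007, -0.0008, -0.0011, 0],
    [0.0095, -0.0008, -0.0015, 0],
    [0.012, -0.0008, -0.0019, 0],
    [0.0145, -0.0008, -0.0023, 0],
    [0.016, -0.0008, -0.0026, 0],
  ],
)

```text
clock: 8.7
position: [0.5322, -0.0775, 0.1265]
tcp_rot: [0.47, 0.883, 0.001, 0.0]
contact_force: [0.3, -0.8, 0.0]
gripper_width: 0.001
```

```bash
python3 - <<'E'
from h import *
st('w9.png'); cap('scene','s9.png')
I=cv2.imread('pics/s9.png')[80:280,130:330]; cv2.imwrite('pics/s9c.png',cv2.resize(I,(600,600)))
E
```

```text
sleeve x 0.0927 tip below centre 0.007
shift [ 0.0023 -0.0001 -0.0004] turn 0.05 clock 8.7 F [ 0.25 -0.78  0.04] pos [ 0.5322 -0.0775  0.1265] w 0.001
TCP along-U 0.0515 across -0.0002 tip z 0.11245880806954926 tilt [ 0.0011  0.001  -1.    ]
```

View pics/w9.png

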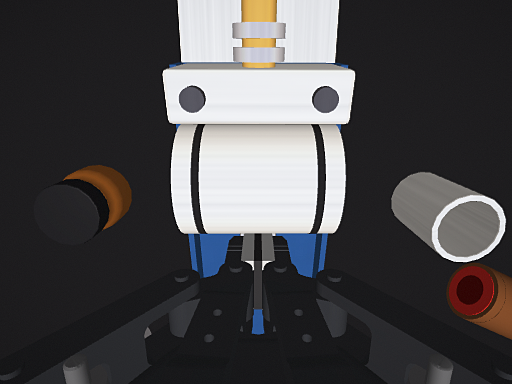

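View pics/s9c.png

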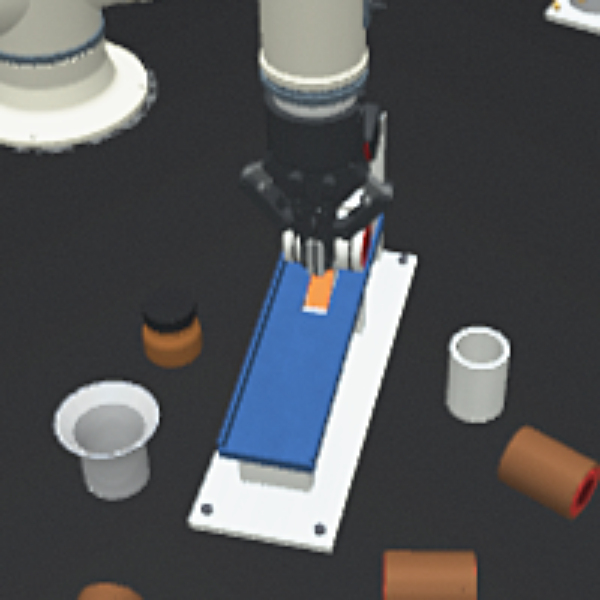

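Call:
jog_arm(
  increments=[
    [0.0008, 0, -0.0001, 0],
    [0.0016, 0, -0.0003, 0],
    [0.0023, 0, -0.0004, 0],
    [0.003, 0, -0.0005, 0],
  ],
)

```text
clock: 9.2
position: [0.5306, -0.0752, 0.1271]
tcp_rot: [0.47, 0.883, 0.001, 0.0]
contact_force: [1.5, -3.9, -0.6]
gripper_width: 0.001
```

Call:
jog_arm(
  increments=[
    [0.0005, 0, 0, 0],
    [0.001, 0, -0.0001, 0],
    [0.001, 0, -0.0001, 0],
  ],
)

```text
clock: 9.5
position: [0.5306, -0.0751, 0.1272]
tcp_rot: [0.47, 0.883, 0.0, 0.001]
contact_force: [3.3, -4.1, -1.5]
gripper_width: -0.005
```

```bash
python3 - <<'E'
from h import *
st('w10.png'); cap('scene','s10.png')
E
```

```text
sleeve x 0.0956 tip below centre 0.0067
shift [-0.0005 -0.0001  0.0003] turn 0.01 clock 9.5 F [ 3.25 -4.12 -1.45] pos [ 0.5306 -0.0751  0.1272] w -0.005
TCP along-U 0.0543 across -0.0001 tip z 0.11316405086904267 tilt [ 0.0028 -0.001  -1.    ]
```

View pics/w10.png

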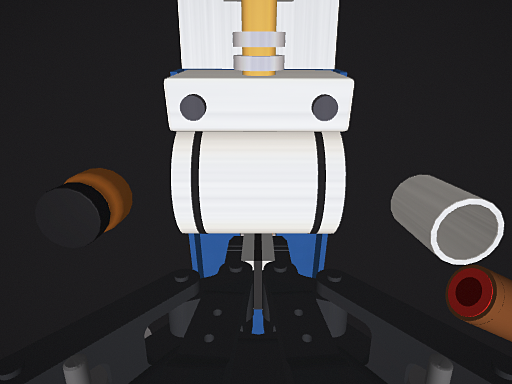

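Contact with the stop: 5 N along the slope, and motion halted at x ≈ 95.6 mm. I back off slowly and check that the catch holds it.

Call:
jog_arm(
  increments=[
    [-0.002, 0, 0, 0],
    [-0.003, 0, 0, 0],
    [-0.004, 0, 0, 0],
    [-0.005, 0, 0, 0],
    [-0.006, 0, 0, 0],
    [-0.008, 0, 0, 0],
    [-0.01, 0, 0, 0],
    [-0.012, 0, 0, 0],
  ],
)

```text
clock: 10.4
position: [0.5373, -0.0852, 0.1272]
tcp_rot: [0.47, 0.883, 0.0, 0.001]
contact_force: [0.1, -0.6, -0.6]
gripper_width: 0.003
```

```bash
python3 - <<'E'
from h import *
st('w11.png')
E
```

```text
sleeve x 0.0833 tip below centre 0.0048
shift [ 0.0116 -0.0001  0.0003] turn 0.01 clock 10.4 F [ 0.12 -0.64 -0.58] pos [ 0.5373 -0.0852  0.1272] w 0.003
TCP along-U 0.0422 across -0.0001 tip z 0.11316364912806069 tilt [ 2.7e-03 -9.0e-04 -1.0e+00]
```

View pics/w11.png

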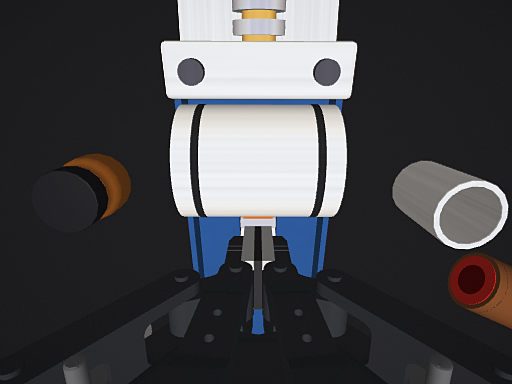

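The sleeve stayed up: its lower edge is at row 217, clear of the fingers, with the orange catch tip behind it at (258,219). Now I move clear.

Call:
jog_arm(
  increments=[
    [-0.004, 0, 0, 0],
    [-0.01, 0, -0.002, 0],
    [-0.018, 0, -0.008, 0],
    [-0.028, 0, -0.022, 0],
    [-0.04, 0, -0.045, 0],
    [-0.055, 0, -0.075, 0],
    [-0.07, 0, -0.1, 0],
    [-0.075, 0, -0.11, 0],
  ],
)

```text
clock: 11.25
position: [0.5803, -0.1494, 0.2409]
tcp_rot: [0.471, 0.882, 0.0, 0.004]
contact_force: [-0.0, 0.2, -0.3]
gripper_width: 0.002
```

```bash
python3 - <<'E'
from h import *
st('w12.png'); cap('scene','s12.png')
I=cv2.imread('pics/s12.png')[80:280,130:330]; cv2.imwrite('pics/s12c.png',cv2.resize(I,(600,600)))
E
```

```text
sleeve x 0.0051 tip below centre -0.1214
shift [ 0.0895 -0.0006  0.1135] turn -0.07 clock 11.25 F [-0.03  0.22 -0.26] pos [ 0.5803 -0.1494  0.2409] w 0.002
TCP along-U -0.035 across 0.0001 tip z 0.2269288711509511 tilt [ 0.0075 -0.003  -1.    ]
```

View pics/w12.png

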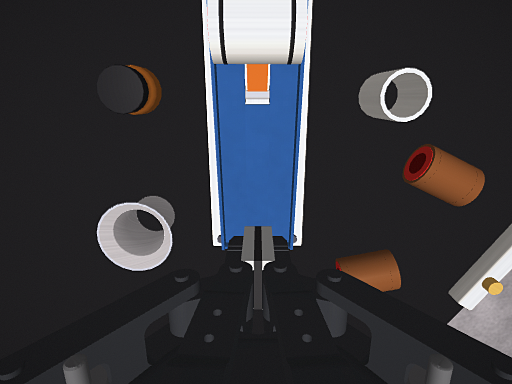

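View pics/s12c.png

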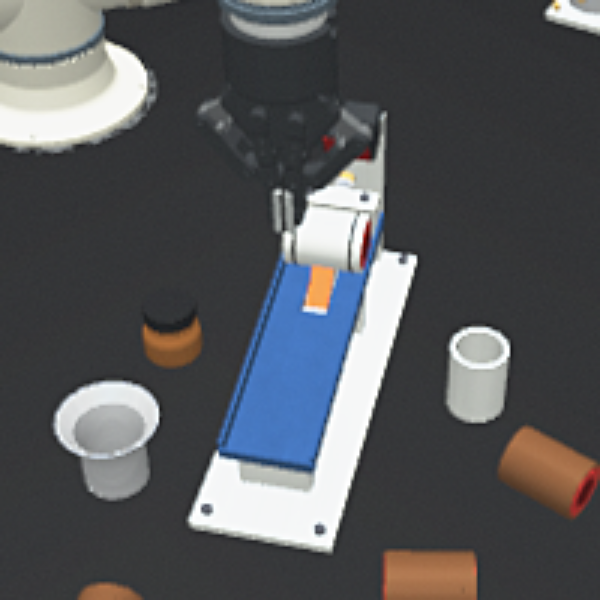

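Call:
jog_arm(
  increments=[
    [0, 0, 0, 0],
    [0, 0, 0, 0],
    [0, 0, 0, 0],
    [0, 0, 0, 0],
  ],
)

```text
clock: 11.75
position: [0.5794, -0.1481, 0.2382]
tcp_rot: [0.471, 0.882, 0.0, 0.002]
contact_force: [-0.6, -0.3, -0.2]
gripper_width: -0.001
```

```bash
python3 - <<'E'
from h import *
a=cv2.imread('pics/s12.png').astype(int); c=cap('scene','s13.png'); b=c['pixels'].astype(int)
print(np.abs(a-b)[155:175,220:260].max(), abs(bot.sense()['joint_velocities']).max())
bs=cv2.imread('pics/scene0.png').astype(int)
for n,(x,y) in dict(bare=(289,204),trumpet=(166,228),jar=(187,190),b1=(164,293),b2=(273,274),b3=(313,237)).items():
    print(n,np.abs(bs-b)[y-15:y+15,x-12:x+12].mean().round(2))
print(bot.sign_off())
E
```

```text
140 0.007772003237784813
bare 1.13
trumpet 1.13
jar 1.3
b1 1.18
b2 1.17
b3 1.17
the job is handed in; nothing more can be done
None
```

```bash
python3 - <<'E'
import cv2,numpy as np
a=cv2.imread('pics/s12.png').astype(int);b=cv2.imread('pics/s13.png').astype(int)
d=np.abs(a-b).max(2)[155:175,220:260]; print(np.argwhere(d>40)[:,::-1]+[220,155], np.abs(a-b)[155:200,230:262].mean())
E
```

```text
[[228 155]
 [229 155]
 [230 155]
 [223 157]
 [225 157]
 [224 158]] 0.6157407407407407
```

The sleeve is at the high end, held behind the raised orange catch. The job was handed in at about 12 s of the 40 s allowed, and sign-off reports no verdict.

- **Push:** I rolled the sleeve up the gutter with the closed fingertips behind it at about 40–50 mm/s. It stayed against the fingers in every check picture. At the stop, motion halted with about 5 N at sleeve x ≈ 95.6 mm.
- **Catch:** When I backed off slowly, the sleeve settled a few millimetres onto the catch and did not follow the fingers. The raised catch shows behind it in both the wrist and scene views.
- **Bystanders:** The bare sleeve, the trumpet, the grease jar and the three brown look-alikes all looked unchanged against the first picture.
- **Check that disagreed:** My last stillness check showed a large pixel difference (140) near the sleeve. A follow-up after sign-off put the six changed pixels at the fingertips' image position and next to it. The gripper had moved 3 mm between the two pictures, which I take to be the cause. The area over the sleeve and catch was unchanged within noise.
- **Calibration:** My channel position fit the scene camera to about 1–2 mm. It was about 1–3 mm off in the top camera, which did not affect the push.

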